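Back the cell feed wheel up by one notch

ROBOT

A 7-joint arm with a two-finger parallel gripper is mounted at the origin on the work surface. World frame = base frame: x ahead of the robot, y to its left, z up, the work surface at z = 0. Lengths are in m, angles in degrees, forces in N, time in s.
With the tool pointing down it reaches from about 0.425 to 0.875 m from the base axis. Payload 4.7 kg.
Tool frame: the origin (TCP) lies at the very end of the fingers, on their centre line; the grasp point (between the pads) lies 19 mm behind it; z points along the fingers, y is the line along which they close (so a half turn about z gives the same grasp; the last joint's range is limited). The gripper opens to 87 mm and grips with 3 to 60 N. Pads are 19 mm wide; open, the fingers measure 117 mm over their backs; the gripper's body (75 mm by 190 mm) begins 51 mm behind the grasp point.
Start: joints at [-67.603, 18.392, -4.016, 83.108, 1.295, 78.541, -3.26], TCP at [0.239, 0.604, 0.223] pointing down, gripper open.
Joint ranges: [-163.93, 163.93], [-17.29, 119.83], [-79.2, 71.16], [3.27, 140.29], [-89.18, 269.18], [5.43, 117.66], [-154.24, 154.24]. Speed limits (degrees/s): [147.25, 147.25, 180, 180, 180, 180, 180].

INTERFACE

Orientations are given as [roll, pitch, yaw] about the fixed x, y, z axes, in that order (R = Rz(yaw) Ry(pitch) Rx(roll)).
In Python, from cell import get_obs, eyes, env gives the robot as it stands.
- The arm moves only by the tool servo_tool, never from a script. Its argument "series" is a list that holds one entry, the list of rows, each a list of 7 numbers: the shift along the tool's x, y, z in units of 300 mm (1.0 is 300 mm), then the turn, a rotation vector about the tool's x, y, z in units of pi rad (1.0 is pi rad), then the opening, from 0 (shut) to 1 (fully open). In form: [[[tx, ty, tz, wx, wy, wz, gripper], ...]]. A call has 1 to 12 rows; each row is the pose to reach, as a shift and turn from the pose commanded when the call began, along the tool's axes at that moment, turning the shorter way round; what a row does not reach only later rows make up. A row lasts 1/12 s, in which the tool goes at most 41.7 mm and 7.16 degrees, less where a joint would pass 70% of its speed; a pose out of reach is approached as far as the arm can. A call with a number of a shift or a turn outside -1 to 1 is refused whole. A call with a gripper value outside its range is refused whole. The fingers move at their own pace and stop on an object; "grip_force" is the grip in N (left out, the last holds). Time passes only in rows, so rows that repeat a pose let the fingers close. It gives the time, the measured TCP pose, the force, the opening and the grip force at its end, in the units of the state.
- get_obs(): the state, without advancing time (a new reading comes with each control period).
- eyes.read_camera(name): name is "scene" or "top" or "wrist"; returns a dict with "frame" (480x640x3 uint8, red, green, blue), "depth" (480x640 float32, m along the optical axis (not along the pixel's ray), 0 where there is no reading), "fx", "fy", "cx", "cy" (pixels), "distortion" ([k1, k2, p1, p2, k3] as OpenCV has them; the pictures are not rectified), "origin" and "rotation" of the camera in the world; the wrist camera has in their place "mount" (4x4, takes a point from camera to tool coordinates, whose origin is the TCP and whose axes are the flange's). Camera axes: x right, y down, z forward; pixel columns grow to the right and rows downward; lengths in m; the calibration is good to about 2 mm. A picture is of the moment at which its call begins: read the wrist's pose just before it.
- env.sign_off(): hands the job in; it is judged then, once.
The state is a dict: "time_s": time; "qpos": joint angles; "joint_velocities": joint speeds; "effort": joint torques, N m; "tool_pos": TCP position; "tool_rot": TCP orientation; "force": force on the tool from outside, world axes, zero at the start; "wrist_torque": the same for the moment, N m; "grip_width": finger opening in m; "grasp_force": force on a finger pad.
Only numpy, scipy, OpenCV 4.12 (cv2) and the standard library are available. Lean on these libraries where they do the work, as an engineer would, in place of code of your own. Each camera call takes 0.05 s, during which the arm holds its last target. There are 200 camera calls.

TASK

The battery-cell feed wheel has stepped one notch too far. With a fingertip, tip the red tab away from the wheel so that the ratchet pawl lifts well clear, then, while the pawl stays up, push the wheel backward (clockwise seen from above) by exactly one notch, an eighth of a turn (its orange pegs are there to push on), and finally press the pawl back down fully into its notch. Just push, gently, with the fingertips: grip and lift nothing, and leave the loose things around it where they are.

Things in the scene. Friction and masses are not known exactly. Their poses are not given: they have to be found in the camera images.
- indexer: the feed wheel fixture, fixed to the table: black base plate 270 x 350 x 12 mm. Origin on the wheel's axis at the table surface, z up. The pawl's aluminium post stands on the +y side of the wheel (plate reaches 220 mm to +y, 130 mm to -y, 135 mm to either side in x); the post's top is at z = 116 mm, 165 mm from the axis.
- wheel (a joint): turn of the wheel, rad, positive counterclockwise seen from above (forward); backward = clockwise = negative. 0 = centre of the notch where the pawl sits at first; the 8 notches are 0.785 apart, the next one back centred at -0.785, each with 0.11 play for the pawl either way. Friction holds it where left; 3 N at a peg turns it. With the pawl down the teeth block it backward.
- hub (a point): point on the vertical wheel axis at the height of the wheel's flat top (z = 85 mm). The wheel is an aluminium drum of diameter 240 mm; on it yellow sloping ratchet teeth at the rim reach up to z = 97 mm, blue cells (diameter 26 mm, 81 mm from the axis) to z = 90 mm, the dark hub (radius 22 mm) to z = 97 mm.
- peg0 (a point): centre of the top end of one of the four upright orange pegs on the wheel (diameter 12 mm, standing 35 mm above the wheel's flat top, 55 mm from the axis); it turns with the wheel. With joint wheel at 0 it lies toward indexer's +x.
- peg1 (a point): centre of the top end of one of the four upright orange pegs on the wheel (diameter 12 mm, standing 35 mm above the wheel's flat top, 55 mm from the axis); it turns with the wheel. With joint wheel at 0 it lies toward indexer's +y.
- peg2 (a point): centre of the top end of one of the four upright orange pegs on the wheel (diameter 12 mm, standing 35 mm above the wheel's flat top, 55 mm from the axis); it turns with the wheel. With joint wheel at 0 it lies toward indexer's -x.
- peg3 (a point): centre of the top end of one of the four upright orange pegs on the wheel (diameter 12 mm, standing 35 mm above the wheel's flat top, 55 mm from the axis); it turns with the wheel. With joint wheel at 0 it lies toward indexer's -y.
- pawl (a joint): lift of the red pawl, rad: 0 = down in the notch on its stop, 0.75 = fully up; it clears the teeth above 0.3. A stiff friction hinge (0.07 N m) keeps it where it is left. Hinge axis level, along indexer's x, through (0, 165, 106) mm of that frame; lifting tips the tab toward +y, away from the wheel.
- tab_tip (a point): middle of the upper edge of the red thumb tab: a plate 26 mm wide (along the hinge axis), 6 mm thick, standing 52 mm straight up from the hinge axis when the pawl is down. It is set 42 mm to the -x side of the pawl's arm (indexer's frame), outside the post, and is one piece with the pawl.
- pawl_nose (a point): centre of the steel roller (diameter 16 mm, 16 mm long) at the free end of the pawl's red arm (12 mm wide, 10 mm thick), 62 mm from the hinge axis toward the wheel. When the pawl is down it is 106 mm above the table (roller top 114 mm), when fully up about 148 mm. Pressing straight down here pushes the pawl down.
- cell_a: loose blue battery cell, diameter 26 mm, 70 mm tall, standing on the base plate beside the foot of the post, on the side away from the tab; origin under its centre. Not to be moved.
- cell_b: another such cell standing on the base plate beside cell_a. Not to be moved.
- cell_c: another such cell standing on the table. Not to be moved.
- driver: loose screwdriver lying on the table. Not to be moved.
- mallet: loose hammer lying on the table. Not to be moved.
- bolt_tray: small loose blue tray, 100 x 140 x 45 mm, on the table. Not to be moved.

How it is judged:
By the outcome, as a careful person would: the job done as asked, in the order asked, and still so for the second after the job is handed in, with the robot touching nothing.
It also fails if it takes over 61 s, if anything falls off the work surface, if the arm or the gripper's body presses on something with over 40 N, if the wrist force passes 120 N, or if a joint passes its speed limit or range.

## Working session

There is one attempt and no reset: what is moved stays moved. The work goes in short steps, Python scripts to look and compute and a tool call to move; the robot and the scene stay as the last step left them, time stands still between calls to the robot, and variables do not carry over. Pictures are saved under pics/ and viewed, at most 10 in all, crops included, and the job is handed in when it is done.

Besides the shell and the picture viewer there is one more tool, called after ">>>" by a JSON object that holds its "api" and its "payload". servo_tool: Moves the arm, as the interface text tells. Shifts and turns lie within -1 to 1; 1 stands for 300 mm of shift or pi rad of turn. Its arguments: {"type":"object","properties":{"series":{"type":"array"},"grip_force":{"type":"number"}},"required":["series"]}

```bash
mkdir -p pics; cat > h.py <<'E'
from cell import get_obs, eyes, env
import numpy as np, cv2, pickle
def shot(n):
    o=get_obs(); c=eyes.read_camera(n)
    c['o']=o
    return c
def save(c,p): cv2.imwrite('pics/'+p,cv2.cvtColor(c['frame'],cv2.COLOR_RGB2BGR))
def ray(c,u,v):
    K=np.array([[c['fx'],0,c['cx']],[0,c['fy'],c['cy']],[0,0,1.]])
    p=cv2.undistortPoints(np.array([[[u,v]]],float),K,np.array(c['distortion'],float))[0,0]
    return np.array(c['origin']),np.array(c['rotation'])@np.array([p[0],p[1],1])
def onz(c,u,v,z):
    o,d=ray(c,u,v); return o+d*(z-o[2])/d[2]
E
python3 - <<'E'
from h import *
print(get_obs())
for n in('scene','top'):
    c=shot(n); save(c,n+'.png'); pickle.dump(c,open(n+'.pkl','wb')); print(n,c['origin'],c['rotation'])
E
```

```text
{'time_s': 0.0, 'qpos': array([-67.60303438,  18.43736417,  -4.01441286,  83.17360912,
         1.29600823,  78.53958512,  -3.2589922 ]), 'joint_velocities': array([-0.02196611, -0.03980224,  0.00691445, -0.00511405,  0.01997868,
        0.02504436, -0.01730888]), 'effort': array([ 3.63611298e-04, -4.91290569e+01, -4.03707353e-01, -3.12532532e+01,
       -6.38120086e-02,  4.37305472e-02,  1.70811836e-04]), 'tool_pos': array([0.2390333 , 0.60387762, 0.2214919 ]), 'tool_rot': array([-1.79894732e+02,  6.98929651e-03,  1.58412909e+02]), 'force': array([ 0.51988435, -0.77711092, -0.53580775]), 'wrist_torque': array([-0.00906454,  0.01469903, -0.02672188]), 'grasp_force': 0.0, 'grip_width': 0.08694264611983775}
scene [1.40074407 0.60853478 0.94322365] [-128.08842918   -0.15820056  125.54042032]
top [0.3414521  0.02190465 1.33947347] [-169.76712743   -0.26418278  -90.14461174]
```

View pics/scene.png

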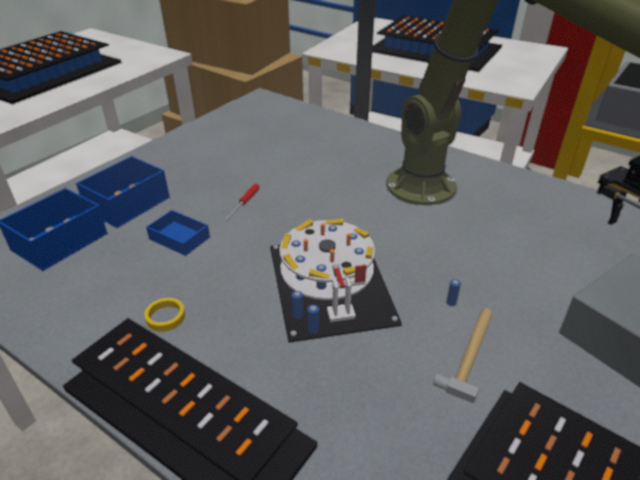

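View pics/top.png

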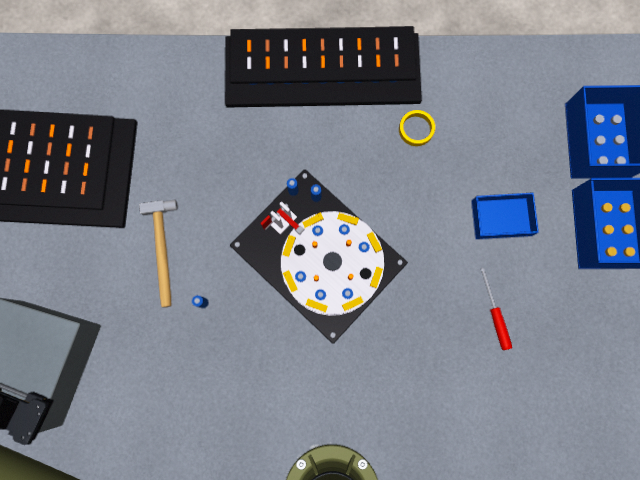

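```bash
cat >> h.py <<'E'
from scipy.spatial.transform import Rotation as R
_ray0=ray
def ray(c,u,v):
    c=dict(c); r=np.array(c['rotation'])
    if r.shape==(3,): c['rotation']=R.from_euler('xyz',r,degrees=True).as_matrix()
    return _ray0(c,u,v)
def blobs(m,amin=5):
    n,l,s,ce=cv2.connectedComponentsWithStats(m.astype(np.uint8)); return [(ce[i],s[i,4]) for i in range(1,n) if s[i,4]>=amin]
E
python3 - <<'E'
from h import *
c=pickle.load(open('top.pkl','rb')); f=c['frame']; hsv=cv2.cvtColor(f,cv2.COLOR_RGB2HSV)
print('hub',onz(c,333,261,.097))
win=np.zeros(f.shape[:2],bool); win[165:350,225:415]=1
bl=((hsv[...,2]<60)&win)
cs=[onz(c,*p,.012)for p in [(305,170),(233,244),(333,343),(407,262)]]
for p in cs: print('corner',p)
w=((hsv[...,2]>200)&(hsv[...,1]<40)&win).astype(np.uint8)
w=cv2.morphologyEx(w,cv2.MORPH_CLOSE,np.ones((9,9)));w=cv2.morphologyEx(w,cv2.MORPH_OPEN,np.ones((25,25)))
ct=max(cv2.findContours(w,0,1)[0],key=cv2.contourArea); e=cv2.fitEllipse(cv2.convexHull(ct)); print(e,onz(c,*e[0],.085))
o=(hsv[...,0]>5)&(hsv[...,0]<17)&(hsv[...,1]>150)&win
for ce,a in blobs(o,4): print('orange',ce,a,onz(c,*ce,.112))
r=((hsv[...,0]<4)|(hsv[...,0]>174))&(hsv[...,1]>120)&win
for ce,a in blobs(r,4): print('red',ce,a,onz(c,*ce,.13))
cv2.imwrite('pics/topcrop.png',cv2.resize(cv2.cvtColor(f[165:350,225:415],cv2.COLOR_RGB2BGR),None,fx=3.2,fy=3.2,interpolation=cv2.INTER_CUBIC))
E
```

```text
hub [ 0.52612853 -0.00390964  0.097     ]
corner [0.77071193 0.06369567 0.012     ]
corner [0.58146549 0.23983812 0.012     ]
corner [ 0.34152148 -0.00460476  0.012     ]
corner [ 0.5359951  -0.18669982  0.012     ]
((331.1366882324219, 262.191162109375), (102.14705657958984, 104.18779754638672), 141.1630096435547) [5.25136827e-01 1.64852521e-04 8.50000000e-02]
orange [347.54545455 243.90909091] 11 [ 0.56315495 -0.03692143  0.112     ]
orange [314.5 246. ] 8 [0.5584495  0.03829892 0.112     ]
orange [316.42857143 279.        ] 7 [0.48305307 0.03390454 0.112     ]
orange [349.44444444 277.77777778] 9 [ 0.48567391 -0.04041259  0.112     ]
red [287.47260274 218.23287671] 146 [0.61911717 0.09919176 0.13      ]
red [265.65934066 221.48351648] 91 [0.61165426 0.14832097 0.13      ]
```

View pics/topcrop.png

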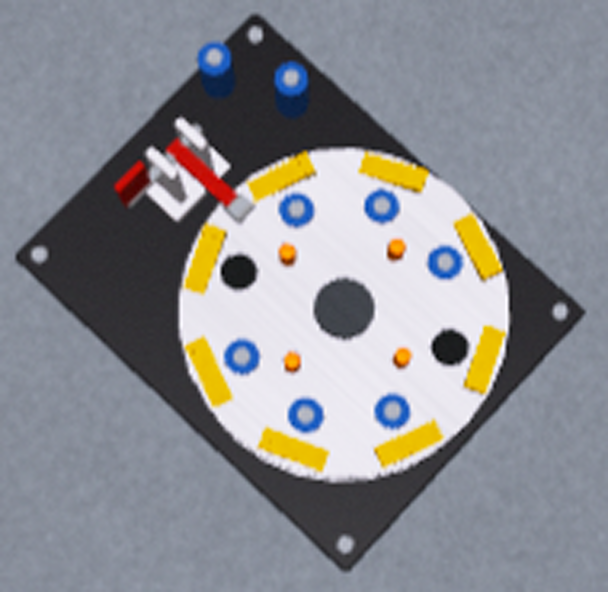

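Top view: hub at (333,261), pawl arm/roller at (287,218), red tab at (266,221); the crop confirms the plate's orientation (+y at about 46.8° in world) with pegs near idx axes and cells by the post. Approaching now, high first.

>>> {"api": "servo_tool", "payload": {"series": [[[0,0,-0.14,0,0,0,0],[0,0,-0.28,0,0,0,0],[0,0,-0.42,0,0,0,0],[-0.1,-0.07,-0.5,0,0,0,0],[-0.2,-0.14,-0.5,0,0,0,0],[-0.31,-0.21,-0.5,0,0,0,0],[-0.41,-0.28,-0.5,0,0,0,0],[-0.52,-0.35,-0.5,0,0,0.02,0],[-0.62,-0.42,-0.5,0,0,0.04,0],[-0.72,-0.49,-0.5,0,0,0.06,0],[-0.83,-0.57,-0.5,0,0,0.09,0],[-0.83,-0.57,-0.5,0,0,0.12,0]]]}}

```text
time_s: 1.1
tool_pos: [0.414, 0.3446, 0.3729]
tool_rot: [-180.0, 0.3, 135.7]
force: [1.3, -0.6, 0.8]
grip_width: 0.0148
grasp_force: 0.0
```

>>> {"api": "servo_tool", "payload": {"series": [[[-0.13,-0.03,0,0,0,0,0],[-0.26,-0.06,0,0,0,0,0],[-0.39,-0.09,0,0,0,0,0],[-0.52,-0.12,0,0,0,0,0],[-0.65,-0.15,0.04,0,0,0,0],[-0.78,-0.18,0.12,0,0,0,0],[-0.9,-0.21,0.2,0,0,0,0],[-0.94,-0.22,0.25,0,0,0,0],[-0.94,-0.22,0.25,0,0,0,0],[-0.94,-0.22,0.25,0,0,0,0]]]}}

```text
time_s: 1.93
tool_pos: [0.5677, 0.1113, 0.2959]
tool_rot: [-179.8, -0.1, 136.6]
force: [0.2, 0.4, 0.5]
grip_width: 0.0004
grasp_force: 0.0
```

```bash
cat >> h.py <<'E'
def wshot():
    c=shot('wrist'); o=c['o']; T=np.eye(4); T[:3,:3]=R.from_euler('xyz',o['tool_rot'],degrees=True).as_matrix(); T[:3,3]=o['tool_pos']
    M=T@np.array(c['mount']); c['origin']=M[:3,3]; c['rotation']=M[:3,:3]; return c
E
python3 - <<'E'
from h import *
c=wshot(); save(c,'w1.png'); pickle.dump(c,open('w1.pkl','wb')); print(c['o']['tool_pos'],c['o']['tool_rot'],np.round(c['mount'],3),c['origin'])
E
```

```text
[0.56770866 0.11133016 0.29589564] [-1.79828018e+02 -9.98956954e-02  1.36647008e+02] [[-0.002 -0.961 -0.277  0.077]
 [ 1.    -0.002 -0.    -0.   ]
 [-0.    -0.277  0.961 -0.161]
 [ 0.     0.     0.     1.   ]] [0.51203663 0.16427558 0.45728615]
```

View pics/w1.png

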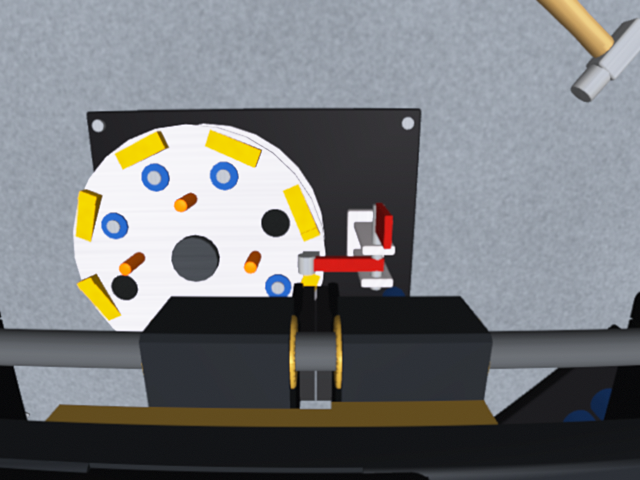

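Wrist view: hub at (195,258), roller (308,263), tab (385,227), plate's -x edge running from (88,111) to (420,109), pegs' tops at (250,266), (180,205), (125,269).

```bash
python3 - <<'E'
from h import *
c=pickle.load(open('w1.pkl','rb'))
a=onz(c,88,111.5,.012);b=onz(c,420,109,.012); d=b-a; psi=np.arctan2(d[1],d[0]); print('edge',a,b,np.linalg.norm(d),'y dir deg',np.degrees(psi))
H=onz(c,195,258,.097); print('hub',H)
yh=np.array([np.cos(psi),np.sin(psi)]);xh=np.array([yh[1],-yh[0]])
L=lambda p:(np.round([(p-H)[:2]@xh*1e3,(p-H)[:2]@yh*1e3],1))
print('plate corners',L(a),L(b))
print('roller',L(onz(c,308,263,.114)))
for p in [(388,205),(392,245),(376,206),(379,244)]: print('tab',p,L(onz(c,*p,.158)))
for p in [(249,267),(180,206),(125,269)]: 
  q=L(onz(c,*p,.120)); print('peg',q,np.hypot(*q),np.degrees(np.arctan2(q[1],q[0])))
t=c['o']['tool_pos']; print('tcp',L(t))
E
```

```text
edge [ 0.34014353 -0.00046726  0.012     ] [0.57616712 0.24906345 0.012     ] 0.34347155347948494 y dir deg 46.593440503725596
hub [0.52346562 0.00154864 0.097     ]
plate corners [-131.8 -127.4] [-131.8  216. ]
roller [ -1.2 103. ]
tab (388, 205) [-60.8 162.2]
tab (392, 245) [-30.6 166.6]
tab (376, 206) [-60.1 153.5]
tab (379, 244) [-31.4 156.8]
peg [ 0.3 52.8] 52.80085226584889 89.6744593013407
peg [-52.7  -1.9] 52.73423935167739 -177.93520207716153
peg [  2.5 -55.3] 55.356481102035374 -87.41153732461606
tcp [-43.3 110.2]
```

>>> {"api": "servo_tool", "payload": {"series": [[[0,0,0.12,0,0,0,0],[0,0,0.25,0,0,0,0],[0,0,0.38,0,0,0,0],[0,0,0.48,0,0,0,0],[0,0,0.54,0,0,0,0],[0,0.05,0.545,0,0,0,0],[0,0.08,0.545,0,0,0,0],[0,0.08,0.545,0,0,0,0]]]}}

```text
time_s: 2.65
tool_pos: [0.5859, 0.1345, 0.1353]
tool_rot: [179.8, 0.0, 137.1]
force: [-0.5, 1.4, 0.2]
grip_width: 0.0002
grasp_force: 0.0
```

>>> {"api": "servo_tool", "payload": {"series": [[[0,0.015,0,0,0,0,0],[0,0.03,0,0,0,0,0],[0,0.045,0,0,0,0,0],[0,0.06,0,0,0,0,0],[0,0.07,0,0,0,0,0],[0,0.08,0,0,0,0,0],[0,0.08,0,0,0,0,0]]]}}

```text
time_s: 3.23
tool_pos: [0.6015, 0.1478, 0.1342]
tool_rot: [180.0, 0.0, 136.8]
force: [-1.3, -0.8, 1.8]
grip_width: 0.0003
grasp_force: 0.9
```

>>> {"api": "servo_tool", "payload": {"series": [[[0,0.01,0,0,0,0,0],[0,0.02,0,0,0,0,0],[0,0.025,0,0,0,0,0],[0,0.025,0,0,0,0,0]]]}}

```text
time_s: 3.57
tool_pos: [0.6061, 0.153, 0.1335]
tool_rot: [-179.9, -0.0, 136.8]
force: [-1.2, -3.4, 0.2]
grip_width: 0.0005
grasp_force: 1.0
```

```bash
python3 - <<'E'
from h import *
c=wshot(); f=c['frame'];cv2.imwrite('pics/w2.png',cv2.cvtColor(f,cv2.COLOR_RGB2BGR)); s=shot('scene'); g=s['frame'][200:360,240:440]; cv2.imwrite('pics/s2.png',cv2.resize(cv2.cvtColor(g,cv2.COLOR_RGB2BGR),None,fx=3.5,fy=3.5,interpolation=2)); print(c['o']['tool_pos'],c['o']['force'])
E
```

```text
[0.60610608 0.15300276 0.13346876] [-1.24314161 -3.36112697  0.21199666]
```

View pics/s2.png

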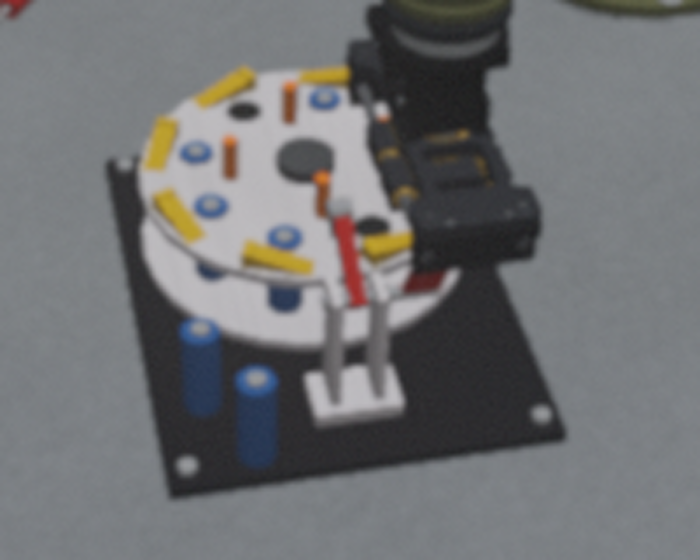

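The scene crop shows the pawl raised with its roller at crop (340,207), i.e. full (337,259); wheel unmoved. Computing the lift from the ray with the pawl's plane.

```bash
cat >> h.py <<'E'
H=np.array([.5235,.0015,0]);_p=np.radians(46.6);YH=np.array([np.cos(_p),np.sin(_p),0]);XH=np.array([YH[1],-YH[0],0])
def onx(c,u,v,x=0):
    o,d=ray(c,u,v); t=(x-(o-H)@XH)/(d@XH); p=o+d*t; return (p-H)@YH,p[2]
E
python3 - <<'E'
from h import *
s=pickle.load(open('scene.pkl','rb'))
y,z=onx(s,337.1,259.1); print(y,z,np.arctan2(z-.106,.165-y))
E
```

```text
0.10600712185255341 0.1338373542403608 0.44089677657443377
```

>>> {"api": "servo_tool", "payload": {"series": [[[0,0.01,0,0,0,0,0],[0,0.02,0,0,0,0,0],[0,0.022,0,0,0,0,0],[0,0.022,0,0,0,0,0],[0,-0.03,0,0,0,0,0],[0,-0.12,0,0,0,0,0],[0,-0.15,-0.1,0,0,0,0],[0,-0.15,-0.2,0,0,0,0],[0,-0.15,-0.2,0,0,0,0]]]}}

```text
time_s: 4.42
tool_pos: [0.5793, 0.1214, 0.201]
tool_rot: [179.3, 0.3, 136.8]
force: [0.4, 0.5, 1.9]
grip_width: 0.0004
grasp_force: 0.0
```

```bash
python3 - <<'E'
from h import *
s=shot('scene'); g=s['frame'][200:360,240:440]; cv2.imwrite('pics/s3.png',cv2.resize(cv2.cvtColor(g,cv2.COLOR_RGB2BGR),None,fx=3.5,fy=3.5,interpolation=2)); o=s['o'];d=o['tool_pos']-H; print(o['tool_pos'],o['force'],d@XH,d@YH)
E
```

```text
[0.57928572 0.12135792 0.20099381] [0.38078057 0.51022883 1.86207928] -0.041820391403981284 0.12541539728645862
```

View pics/s3.png

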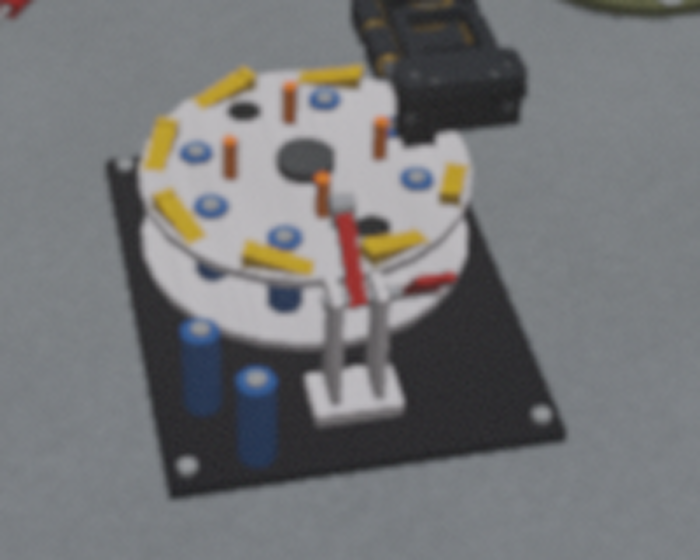

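Pawl is up (roller crop (342,202), tab tipped at (432,283)), lift about 0.5; pushing a bit further for margin.

>>> {"api": "servo_tool", "payload": {"series": [[[0,0,0.1,0,0,0,0],[0,0,0.2,0,0,0,0],[0,0.05,0.2,0,0,0,0],[0,0.13,0.2,0,0,0,0],[0,0.16,0.2,0,0,0,0],[0,0.175,0.2,0,0,0,0],[0,0.185,0.2,0,0,0,0],[0,0.187,0.2,0,0,0,0],[0,0.187,0.2,0,0,0,0]]]}}

```text
time_s: 5.22
tool_pos: [0.6133, 0.1606, 0.134]
tool_rot: [-180.0, -0.0, 136.8]
force: [-1.4, -0.5, 0.1]
grip_width: 0.0002
grasp_force: 0.9
```

>>> {"api": "servo_tool", "payload": {"series": [[[0,-0.1,0,0,0,0,0],[0,-0.18,0,0,0,0,0],[0,-0.19,-0.1,0,0,0,0],[0,-0.19,-0.2,0,0,0,0],[0,-0.19,-0.2,0,0,0,0],[0,-0.19,-0.2,0,0,0,0]]]}}

```text
time_s: 5.72
tool_pos: [0.5769, 0.1196, 0.1972]
tool_rot: [179.6, 0.2, 136.8]
force: [-0.2, -0.5, -0.1]
grip_width: 0.0008
grasp_force: 0.0
```

```bash
python3 - <<'E'
from h import *
s=shot('scene'); f=s['frame']; hsv=cv2.cvtColor(f,cv2.COLOR_RGB2HSV); o=s['o'];d=o['tool_pos']-H; print(o['tool_pos'],o['tool_rot'],d@XH,d@YH)
g=f[248:268,325:352]; cv2.imwrite('pics/s4.png',cv2.resize(cv2.cvtColor(f[235:300,310:385],cv2.COLOR_RGB2BGR),None,fx=8,fy=8,interpolation=2))
r=((hsv[...,0]<6)|(hsv[...,0]>172))&(hsv[...,1]>110); m=np.zeros_like(r); m[240:300,320:390]=1; 
n,l,st,ce=cv2.connectedComponentsWithStats((r&m).astype(np.uint8)); print(st,ce)
for uv in [(337.7,257.7),(338,256.5)]:
  y,z=onx(s,*uv); print(y,z,np.arctan2(z-.106,.165-y))
E
```

```text
[0.57689115 0.11962829 0.19715451] [179.60012764   0.18334355 136.7569127 ] -0.042371813450713995 0.12251341901866575
[[     0      0    640    480 307059]
 [   336    261      8     26    117]
 [   358    280     13      3     24]] [[319.48868133 239.48402424]
 [340.07692308 272.90598291]
 [364.         281.04166667]]
0.11168723355746674 0.14273768296086786 0.6033711705109213
0.11436181537466573 0.1485193277932113 0.6984658880142858
```

View pics/s4.png

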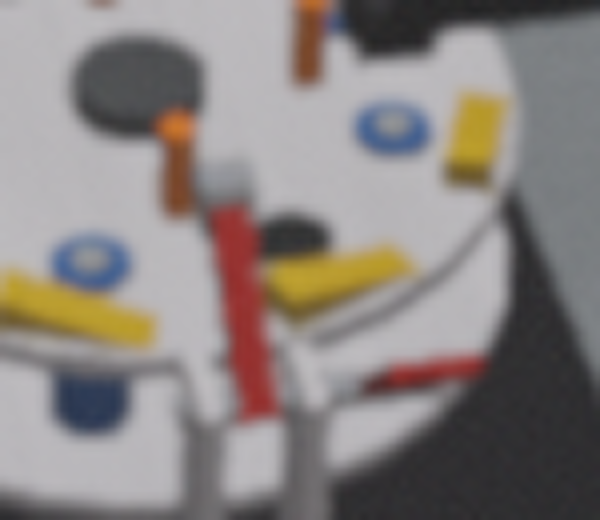

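Roller now at about full (338,257.5), lift ≈0.65, holding. Now to peg3.

>>> {"api": "servo_tool", "payload": {"series": [[[-0.04,-0.12,0,0,0,0.03,0],[-0.08,-0.24,0,0,0,0.06,0],[-0.12,-0.36,0,0,0,0.09,0],[-0.17,-0.48,0,0,0,0.126,0],[-0.21,-0.6,0,0,0,0.126,0],[-0.225,-0.635,0,0,0,0.126,0],[-0.225,-0.635,0,0,0,0.126,0],[-0.225,-0.635,0,0,0,0.126,0]]]}}

```text
time_s: 6.43
tool_pos: [0.4935, -0.0652, 0.1935]
tool_rot: [180.0, -0.1, 114.1]
force: [0.4, 0.3, -0.0]
grip_width: 0.0004
grasp_force: 0.0
```

```bash
python3 - <<'E'
from h import *
c=wshot();save(c,'w3.png');o=c['o'];d=o['tool_pos']-H; print(o['tool_pos'],o['tool_rot'],d@XH,d@YH)
f=c['frame'];hsv=cv2.cvtColor(f,cv2.COLOR_RGB2HSV)
m=(hsv[...,0]>4)&(hsv[...,0]<17)&(hsv[...,1]>150)&(hsv[...,2]>60); m[290:]=0
for ce,a in blobs(m,20):
  q=onz(c,*ce,.105)-H; print(ce,a,q@XH,q@YH)
E
```

```text
[ 0.49352421 -0.06521587  0.19353014] [ 1.79970468e+02 -5.34370980e-02  1.14071300e+02] 0.024059987790956867 -0.06907005184845953
[371.7875  86.2375] 240 -0.05200095213086474 -0.0034975083613327206
[492.70804196 137.21153846] 572 0.0012685951999656202 0.05254776659414643
[321.97111913 209.16245487] 277 0.0027433628012512334 -0.05650503850530798
[436.25454545 253.85050505] 495 0.05671117391503141 -0.0010932701302019952
```

View pics/w3.png

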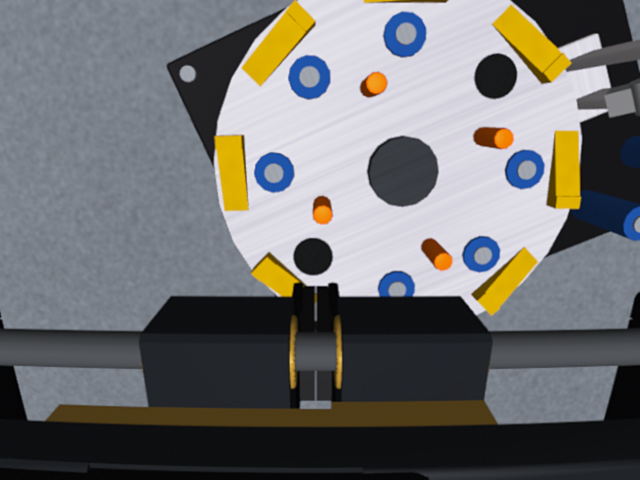

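Wrist view shows all four pegs (peg3 at (322,209)) and the fingertips beside it on its counterclockwise side; descend and push along tool x.

>>> {"api": "servo_tool", "payload": {"series": [[[0,0,0.1,0,0,0,0],[0,0,0.2,0,0,0,0],[0,0,0.28,0,0,0,0],[0,0,0.298,0,0,0,0],[0,0,0.298,0,0,0,0],[0.02,0,0.298,0,0,0,0],[0.035,0,0.298,0,0,0,0],[0.05,0,0.298,0,0,0,0],[0.065,0,0.298,0,0,0,0],[0.08,0,0.298,0,0,0,0]]]}}

```text
time_s: 7.32
tool_pos: [0.4841, -0.0446, 0.1061]
tool_rot: [180.0, 0.1, 114.1]
force: [-1.4, -4.1, -0.2]
grip_width: 0.0006
grasp_force: 1.9
```

>>> {"api": "servo_tool", "payload": {"series": [[[0.015,0,0,0,0,0,0],[0.03,0,0,0,0,0,0],[0.045,0,0,0,0,0,0],[0.06,0,0,0,0,0,0],[0.07,0,0,0,0,0,0],[0.075,0,0,0,0,0,0],[0.075,0,0,0,0,0,0]]]}}

```text
time_s: 7.9
tool_pos: [0.4752, -0.0216, 0.105]
tool_rot: [179.9, -0.0, 114.2]
force: [1.6, -0.4, 0.7]
grip_width: 0.0005
grasp_force: 0.6
```

```bash
cat > ang.py <<'E'
from h import *
c=wshot();o=c['o'];d=o['tool_pos']-H; print(o['tool_pos'],o['force'],d@XH,d@YH)
f=c['frame'];hsv=cv2.cvtColor(f,cv2.COLOR_RGB2HSV)
m=(hsv[...,0]>4)&(hsv[...,0]<17)&(hsv[...,1]>150)&(hsv[...,2]>60); m[290:]=0
C=np.array([1.5,-1.5])
for ce,a in blobs(m,20):
  q=onz(c,*ce,.105)-H; q=np.array([q@XH,q@YH])*1e3-C; print(ce,a,q,np.hypot(*q),np.degrees(np.arctan2(q[1],q[0])))
E
python3 ang.py
```

```text
[ 0.47520356 -0.02156807  0.10500005] [ 1.63517391 -0.42474863  0.71580441] -0.01924118259026787 -0.049944555908316805
[497.02184637 190.73361522] 1419 [-40.45803295  36.00987743] 54.16238272923244 138.32915670816766
[319.26107226 267.92424242] 858 [-37.64046418 -40.4752815 ] 55.27253347035623 -132.92165048140478
```

>>> {"api": "servo_tool", "payload": {"series": [[[0.005,0,0,0,0,0,0],[0.009,0,0,0,0,0,0],[0.009,0,0,0,0,0,0],[0.009,0,0,0,0,0,0]]]}}

```text
time_s: 8.28
tool_pos: [0.4746, -0.0206, 0.105]
tool_rot: [179.9, 0.1, 114.1]
force: [5.1, -2.0, -0.9]
grip_width: 0.0008
grasp_force: 2.5
```

```bash
python3 ang.py
```

```text
[ 0.47461846 -0.02060898  0.10496067] [ 5.12015427 -1.98674645 -0.94182086] -0.02032528565139899 -0.04964971859399258
[499.67797784 194.35387812] 1444 [-39.66328804  36.88870145] 54.16597375082235 137.07574676669412
[320.6119578  267.87456038] 853 [-38.54588571 -39.63324871] 55.286342878974985 -134.20314679259567
```

>>> {"api": "servo_tool", "payload": {"series": [[[0.003,0,0,0,0,0,0],[0.004,0,0,0,0,0,0],[0.004,0,0,0,0,0,0],[-0.02,0,0,0,0,0,0],[-0.05,0,0,0,0,0,0],[-0.06,0,0,0,0,0,0],[-0.06,0,-0.1,0,0,0,0],[-0.06,0,-0.2,0,0,0,0],[-0.06,0,-0.31,0,0,0,0],[-0.06,0,-0.31,0,0,0,0],[-0.06,0,-0.31,0,0,0,0]]]}}

```text
time_s: 9.25
tool_pos: [0.4817, -0.0372, 0.1992]
tool_rot: [179.8, 0.0, 114.1]
force: [-0.2, 0.1, -0.1]
grip_width: 0.0004
grasp_force: 0.0
```

```bash
python3 ang.py; python3 - <<'E'
from h import *
s=shot('scene'); cv2.imwrite('pics/s5.png',cv2.resize(cv2.cvtColor(s['frame'][200:360,240:440],cv2.COLOR_RGB2BGR),None,fx=3.5,fy=3.5,interpolation=2))
E
```

```text
[ 0.48173507 -0.03721893  0.19920297] [-0.15318892  0.1323733  -0.10221037] -0.003742043822075641 -0.05682835536409297
[436.34733894 137.66666667] 357 [-39.36230743  36.65595735] 53.78708446498549 137.0389438812823
[319.40609137 187.76142132] 197 [-38.20616903 -39.35259482] 54.84831876339776 -134.15315081099303
[476.74509804 250.65882353] 510 [38.15143625 38.82672252] 54.4338724457394 45.502610891548834
[363.29007634 285.08396947] 131 [ 31.89716497 -37.26252841] 49.050230952786855 -49.43608345339438
```

View pics/s5.png

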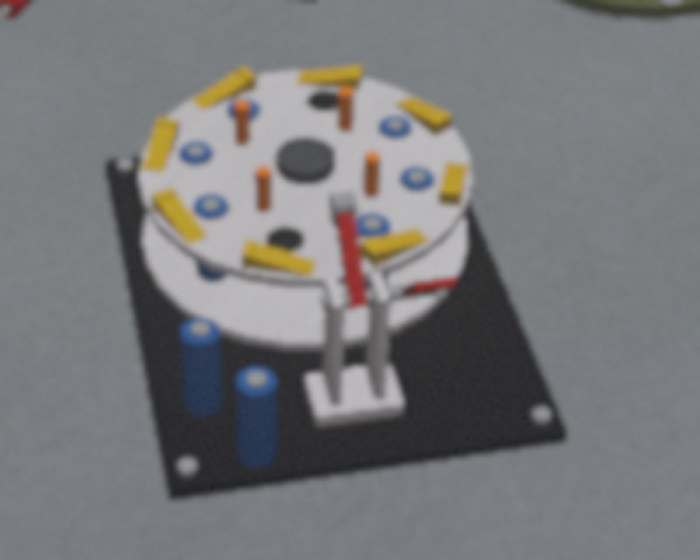

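Wheel is one notch back (pegs at ≈-44.5°), pawl still up with roller at crop (343,202), loose cells untouched. Now above the roller.

>>> {"api": "servo_tool", "payload": {"series": [[[0.04,0.11,0,0,0,-0.03,0],[0.09,0.22,0,0,0,-0.06,0],[0.13,0.33,0,0,0,-0.1,0],[0.17,0.44,0,0,0,-0.126,0],[0.198,0.509,0,0,0,-0.126,0],[0.198,0.509,0,0,0,-0.126,0],[0.198,0.509,0,0,0,-0.126,0],[0.198,0.509,0,0,0,-0.126,0]]]}}

```text
time_s: 10.02
tool_pos: [0.5948, 0.0784, 0.196]
tool_rot: [-179.8, -0.1, 136.7]
force: [-0.8, -0.4, -0.6]
grip_width: 0.0004
grasp_force: 0.0
```

```bash
python3 ang.py|head -1
```

```text
[0.59476232 0.07837444 0.1959852 ] [-0.83165197 -0.41354751 -0.58897471] -0.0010420708954945975 0.10481847255098681
```

>>> {"api": "servo_tool", "payload": {"series": [[[0,0.013,0.05,0,0,0,0],[0,0.013,0.1,0,0,0,0],[0,0.013,0.13,0,0,0,0],[0,0.013,0.155,0,0,0,0],[0,0.013,0.18,0,0,0,0],[0,0.013,0.205,0,0,0,0],[0,0.013,0.225,0,0,0,0],[0,0.013,0.24,0,0,0,0],[0,0.013,0.255,0,0,0,0],[0,0.013,0.255,0,0,0,0]]]}}

```text
time_s: 10.9
tool_pos: [0.5984, 0.0823, 0.1207]
tool_rot: [180.0, -0.0, 136.8]
force: [-0.1, 0.7, -1.1]
grip_width: 0.0003
grasp_force: 0.0
```

>>> {"api": "servo_tool", "payload": {"series": [[[0,0,0.005,0,0,0,0],[0,0,0.01,0,0,0,0],[0,0,0.015,0,0,0,0],[0,0,0.015,0,0,0,0]]]}}

```text
time_s: 11.23
tool_pos: [0.599, 0.083, 0.1167]
tool_rot: [180.0, 0.0, 136.8]
force: [0.9, 0.5, 0.6]
grip_width: 0.0005
grasp_force: 0.2
```

>>> {"api": "servo_tool", "payload": {"series": [[[0,0,0.004,0,0,0,0],[0,0,0.008,0,0,0,0],[0,0,0.011,0,0,0,0],[0,0,0.011,0,0,0,0]]]}}

```text
time_s: 11.57
tool_pos: [0.5988, 0.0827, 0.1138]
tool_rot: [180.0, 0.0, 136.8]
force: [-0.8, -0.8, 2.9]
grip_width: 0.0007
grasp_force: 1.5
```

>>> {"api": "servo_tool", "payload": {"series": [[[0,0,0.003,0,0,0,0],[0,0,0.006,0,0,0,0],[0,0,0.006,0,0,0,0]]]}}

```text
time_s: 11.82
tool_pos: [0.599, 0.0827, 0.1133]
tool_rot: [179.9, 0.0, 136.8]
force: [-3.1, -0.5, 10.5]
grip_width: 0.0004
grasp_force: 4.6
```

Stopped firmly at z≈0.113 with 10 N, matching the 114 mm roller top when down. Lift off and check.

>>> {"api": "servo_tool", "payload": {"series": [[[0,0,0.002,0,0,0,0],[0,0,0.002,0,0,0,0],[0,0,-0.05,0,0,0,0],[0,0,-0.15,0,0,0,0],[0,0,-0.27,0,0,0,0],[-0.1,-0.05,-0.38,0,0,0,0],[-0.1,-0.16,-0.45,0,0,0,0],[-0.1,-0.28,-0.45,0,0,0,0],[-0.1,-0.4,-0.45,0,0,0,0],[-0.1,-0.5,-0.45,0,0,0,0],[-0.1,-0.5,-0.45,0,0,0,0],[-0.1,-0.5,-0.45,0,0,0,0]]]}}

```text
time_s: 12.82
tool_pos: [0.5171, -0.0489, 0.2468]
tool_rot: [179.9, -0.0, 136.6]
force: [-0.1, 1.0, 0.4]
grip_width: 0.0005
grasp_force: 0.0
```

```bash
python3 ang.py; python3 - <<'E'
from h import *
s=shot('scene'); cv2.imwrite('pics/s6.png',cv2.resize(cv2.cvtColor(s['frame'][200:360,240:440],cv2.COLOR_RGB2BGR),None,fx=3.5,fy=3.5,interpolation=2))
f0=pickle.load(open('scene.pkl','rb'))['frame']; d=np.abs(s['frame'][250:300,325:375].astype(int)-f0[250:300,325:375]).max(2); print((d>60).sum())
hs=[]
for f in(f0,s['frame']):
  h=cv2.cvtColor(f,cv2.COLOR_RGB2HSV); r=((h[...,0]<6)|(h[...,0]>172))&(h[...,1]>110); m=np.zeros_like(r); m[240:300,320:390]=1; print(blobs(r&m))
E
```

```text
[ 0.51710237 -0.04888959  0.24681085] [-0.11308242  1.00911548  0.4293442 ] 0.02997370231032928 -0.04100752857824102
[422.06220096 134.25837321] 209 [-38.8447796   35.86590663] 52.87040911681472 137.28329435725436
[314.9122807  137.15789474] 57 [-36.62452428 -39.73107508] 54.03622956986164 -132.67018871100112
[418.32  238.344] 250 [37.49430232 37.98911993] 53.37598654325673 45.37558650178478
[316.85353535 240.12626263] 198 [ 38.75282354 -38.38797292] 54.54739037930021 -44.72901180748304
118
[(array([359.86153846, 272.8       ]), np.int32(130)), (array([338.98734177, 277.11392405]), np.int32(79))]
[(array([359.79389313, 272.92366412]), np.int32(131)), (array([339.1, 277.3]), np.int32(80))]
```

View pics/s6.png

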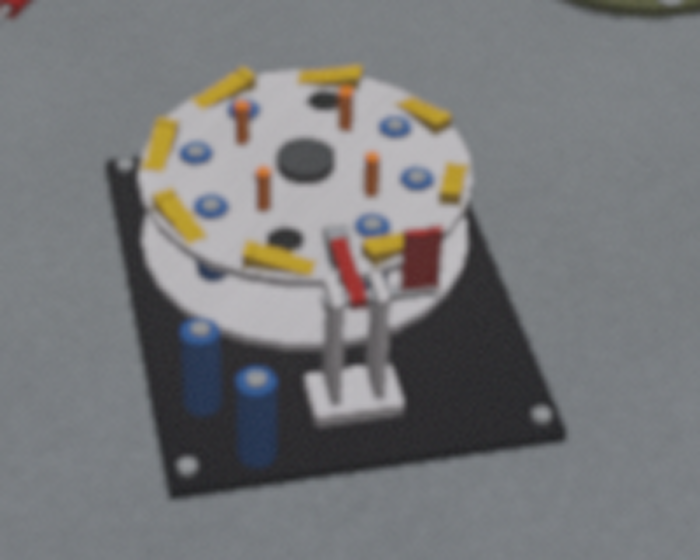

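The pawl and tab blobs are back within 0.3 px of their start positions, tab upright at crop (421,258) and roller at (335,232). The wheel is one notch back and the cells have not moved.

```bash
python3 -c "
from h import *
print(env.sign_off())"
```

```text
the job is handed in; nothing more can be done
None
```

The job is handed in: I lifted the pawl to about 0.65 rad, pushed the wheel back one notch (about 44° to 45° by the peg positions), and pressed the pawl fully down, all in about 13 s; the cells by the post have not moved.

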